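Clip a slide carrier into the tight gap on the drain stand

TASK

Take the loose slide carrier that stands on the bench and hang it on the drain stand, in the gap between the two carriers already clipped to the stand's top edge. The gap is too tight and one of the neighbours is up against an end stop, so lower the carrier's tapered foot into the gap from above, feel which neighbour gives, and gently nudge that one along the edge to make room; do not force the carrier down like a wedge, and both neighbours must stay clipped fully home. Then lower it with its back to the sheet, press it down gently until its own clip has ridden over the edge and its hook sits fully home, and let go; leave the jar, bottle and slide box where they are.

Things in the scene. Friction and masses are not known exactly. Their poses are not given: they have to be found in the camera images.
- carrier: loose slide carrier, grey frame with glass slides, 130 to 210 g, standing on the bench beside the stand. Origin: centre of the foot's underside; z up, y across its width, clip on its -x side. Body 36 mm in x and in y, top at z 80; its lowest 26 mm, the foot, tapers in y only, from 36 to 20 mm wide at the underside. Flat steel back plate at x -18, z 0 to 80, its neck 26 mm wide to z 96
- carrier_tab (a point): middle of the carrier's grip tab, at x 0, y 0, z 128 mm of the carrier: upright plastic tab 10 mm thick in the carrier's x, 24 mm wide in y, from z 111 to 145 mm, on a stem 14 mm wide. Pinch it across its 10 mm, fingers before and behind (in x): neighbours leave no room in y
- carrier_hook (a point): hook of the carrier: underside of its 26 mm wide saddle, at x -20.5, z 92 mm. A sprung leaf hangs from its rear; the slot between leaf and back plate is 7 mm wide at the mouth (z 67 mm) and closes to 3.5 mm (z 77 mm), so the 5 mm sheet must push it open: from 20 mm above home pressing takes 2 to 4 N (more if it rubs), then the saddle stops hard. Its weight alone does not seat it
- left_neighbour: carrier of the same make, shape and frame, clipped on the stand at the +y side of the gap, fully home. Its clip grips the sheet with about 2 N: unless an end stop is in its way it slides along the edge when pushed sideways with 2 to 5 N; pressed down by a wedge it binds
- right_neighbour: the same, at the -y side of the gap. The gap between the two 36 mm wide bodies is 26 to 28 mm, anywhere along the edge. Beyond the neighbours two fixed stops straddle the edge, not measured: a 40 mm wide clamp close against one neighbour (0.5 to 1.5 mm of play), and at the other end a 4 mm thin clip that leaves 18 mm free. Which end is which changes
- stand: fixed stainless drain stand: upright sheet 5 mm thick (x -2.5 to +2.5), 230 mm long in y, 130 mm tall, over a shallow trough on its +x side (to x 82, rim 18 mm high, sloping stay at each end). Origin: on the bench under the middle of the sheet; y along it, z up, x square to it, to the side where carriers hang. A carrier is home with its origin at x 20.5, z 38 mm, axes parallel to the stand's
- stand_edge (a point): middle of the sheet's bare top edge, z 130 mm of the stand; the saddles sit on it
- jar: bystander: glass jar with a white lid, 60 mm across, 100 mm tall, on the other side of the stand from the carrier; origin at the centre of its underside
- bottle: bystander: small amber bottle, 42 mm across, 80 mm tall; origin at the centre of its underside
- slide_box: bystander: flat white slide box, 85 mm in its x, 100 mm in its y, 32 mm tall; origin at the centre of its underside

How it is judged:
By the outcome, as a careful person would: the job done as asked, in the order asked, and still so for the second after the job is handed in, with the robot touching nothing.
It also fails if it takes over 72 s, if anything falls off the work surface, if the arm or the gripper's body presses on something with over 40 N, if the wrist force passes 120 N, or if a joint passes its speed limit or range.

ROBOT

A 7-joint arm with a two-finger parallel gripper is mounted at the origin on the work surface. World frame = base frame: x ahead of the robot, y to its left, z up, the work surface at z = 0. Lengths are in m, angles in rad, forces in N, time in s.
With the tool pointing down it reaches from about 0.425 to 0.95 m from the base axis. Payload 4.7 kg.
Tool frame: the origin (TCP) lies at the very end of the fingers, on their centre line; the grasp point (between the pads) lies 19 mm behind it; z points along the fingers, y is the line along which they close (so a half turn about z gives the same grasp; the last joint's range is limited). The gripper opens to 87 mm and grips with 3 to 60 N. Pads are 19 mm wide; open, the fingers measure 117 mm over their backs; the gripper's body (75 mm by 190 mm) begins 51 mm behind the grasp point.
Start: joints at [1.116, 0.469, -0.049, 1.532, 0.024, 1.141, -0.082], TCP at [0.279, -0.615, 0.223] pointing down, gripper open.
Joint ranges: [-2.59, 2.59], [-0.33, 1.99], [-1.39, 1.29], [0.1, 2.45], [-1.04, 4.18], [0.21, 1.99], [-2.66, 2.66]. Speed limits (rad/s): [2.57, 2.57, 3.14, 3.14, 3.14, 3.14, 3.14].

INTERFACE

Orientations are given as [roll, pitch, yaw] about the fixed x, y, z axes, in that order (R = Rz(yaw) Ry(pitch) Rx(roll)).
In Python, from rig import ctrl gives the robot as it stands.
- The arm moves only by the tool carry_out, never from a script. Its argument "series" is a list of rows, each an object with "offset": the shift along the world's x, y, z in mm, a list of three; "twist": the turn, a rotation vector about the world's x, y, z in rad, a list of three. In form: [{"offset": [dx, dy, dz], "twist": [ax, ay, az]}, ...]. A call has 1 to 12 rows; each row is the pose to reach, as a shift and turn from the pose commanded when the call began; what a row does not reach only later rows make up. A row lasts 1/8 s, in which the tool goes at most 62.5 mm and 10.7 degrees, less where a joint would pass 70% of its speed; a pose out of reach is approached as far as the arm can. A call with a gripper value outside its range is refused whole. "claw" is the closure, from 0 (fully open) to 1 (shut), set as the call begins (left out, the last holds). The fingers move at their own pace and stop on an object; the grip force is fixed at half the most. Time passes only in rows, so rows that repeat a pose let the fingers close. It gives the time, the measured TCP pose, the force, the opening and the grip force at its end, in the units of the state.
- ctrl.sense(): the state, without advancing time (a new reading comes with each control period).
- ctrl.grab_frame(name): name is "side" or "top" or "wrist"; returns a dict with "img" (400x640x3 uint8, red, green, blue), "range_z" (400x640 float32, m along the optical axis (not along the pixel's ray), 0 where there is no reading), "fx", "fy", "cx", "cy" (pixels), "R" (3x3) and "t" (3): a world point X has camera coordinates R X + t; the wrist camera has in their place "T_tool_cam" (4x4, takes a point from camera to tool coordinates, whose origin is the TCP and whose axes are the flange's). Camera axes: x right, y down, z forward; pixel columns grow to the right and rows downward; lengths in m; the calibration is good to about 2 mm. A picture is of the moment at which its call begins: read the wrist's pose just before it.
- ctrl.sign_off(): hands the job in; it is judged then, once.
The state is a dict: "time_s": time; "joints": joint angles; "joint_velocities": joint speeds; "joint_efforts": joint torques, N m; "tcp_pos": TCP position; "eef_rot": TCP orientation; "ft_force": force on the tool from outside, world axes, zero at the start; "ft_torque": the same for the moment, N m; "gripper_width": opening from 0.0 (shut) to 1.0 (fully open); "grasp_force": force on a finger pad.
Only numpy, scipy, OpenCV 4.12 (cv2) and the standard library are available. Lean on these libraries where they do the work, as an engineer would, in place of code of your own. Each camera call takes 0.05 s, during which the arm holds its last target. There are 200 camera calls.

## Working session

There is one attempt and no reset: what is moved stays moved. The work goes in short steps, Python scripts to look and compute and a tool call to move; the robot and the scene stay as the last step left them, time stands still between calls to the robot, and variables do not carry over. Pictures are saved under pics/ and viewed, at most 10 in all, crops included, and the job is handed in when it is done.

Besides the shell and the picture viewer there is one more tool, called after "Call:" as name(argument=value, ...), one argument or row to a line, values as JSON. carry_out: Moves the arm, as the interface text tells. Its arguments: {"type":"object","properties":{"series":{"type":"array"},"claw":{"type":"number"}},"required":["series"]}

```bash
mkdir -p pics; ls; python3 - <<'E'
from rig import ctrl
import numpy as np, cv2
s=ctrl.sense(); print(s)
for n in ['side','top']:
    f=ctrl.grab_frame(n); np.savez(n+'.npz',**f)
    cv2.imwrite(f'pics/{n}.png',f['img'][:,:,::-1]); print(n,f['fx'],f['cx'],f['cy'],f['R'],f['t'], -f['R'].T@f['t'])
E
```

```text
pics
{'time_s': 0.0, 'joints': array([ 1.11606401,  0.46942201, -0.04862459,  1.53370381,  0.02410238,
        1.14098602, -0.08232663]), 'joint_velocities': array([ 2.25726324e-03,  1.75912914e-04, -1.09640631e-03, -3.57418774e-04,
       -1.65960257e-03, -8.72956261e-05, -1.02924887e-03]), 'joint_efforts': array([ 4.26823972e-04, -5.07969010e+01, -8.07880657e-02, -2.36152697e+01,
       -6.14326657e-02,  3.79684463e-02,  1.85096692e-04]), 'tcp_pos': array([ 0.27860381, -0.61415818,  0.22150844]), 'eef_rot': array([-3.13966023e+00,  5.99976431e-05,  4.25865041e-01]), 'ft_force': array([ 0.21349835, -0.14025358, -0.89672716]), 'ft_torque': array([-0.02233408,  0.06468105, -0.01926103]), 'grasp_force': 0.0, 'gripper_width': 0.9993331321392146}
side 397.48192454954017 315.3568302231006 200.358762082809 [[ 0.98735699 -0.15840689 -0.00578238]
 [-0.08674784 -0.50945193 -0.85611538]
 [ 0.13266872  0.84579311 -0.51675238]] [-0.51074913  0.12003045  0.83271734] [ 0.40422856 -0.72406302  0.53011523]
top 439.10105670942556 318.43273511581873 206.57465010069794 [[-0.00785596 -0.99988992  0.0125868 ]
 [-0.981234    0.00528304 -0.19274838]
 [ 0.19266066 -0.01386482 -0.98116749]] [-0.0139925   0.53239467  1.0603304 ] [ 0.31800987 -0.00210234  1.14315604]
```

View pics/side.png

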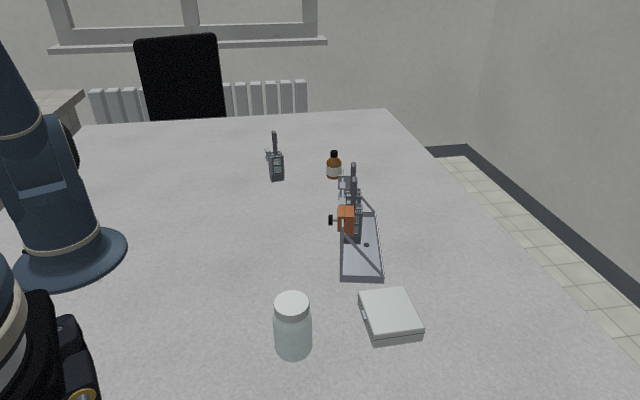

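View pics/top.png

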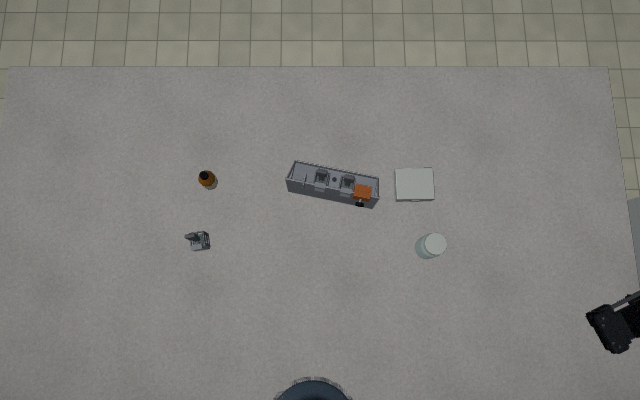

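The top view shows the stand at about (333,185). Its orange clamp is at (361,192) on the -y end, and the two carriers are at (321,177) and (347,182). The loose carrier is at (199,241), the bottle at (206,179), the jar at (433,244) and the box at (414,184). Next I'll work out rough positions and zoom in.

```bash
cat > h.py <<'E'
import numpy as np, cv2
from scipy.spatial.transform import Rotation as Ro
def cloud(f):
    z=f['range_z']; v,u=np.mgrid[:z.shape[0],:z.shape[1]]
    P=np.dstack([(u-f['cx'])/f['fx']*z,(v-f['cy'])/f['fy']*z,z])
    if 'R' in f: W=(P-f['t'])@f['R']
    else:
        T=f['T_tool_cam']; Rt=f['Rt']; W=(P@T[:3,:3].T+T[:3,3])@Rt.T+f['pt']
    W[z==0]=np.nan
    return W
def grab(n):
    from rig import ctrl
    s=ctrl.sense(); f=dict(ctrl.grab_frame(n))
    if n=='wrist': f['Rt']=Ro.from_euler('xyz',s['eef_rot']).as_matrix(); f['pt']=np.array(s['tcp_pos'])
    return f
E
python3 - <<'E'
from h import *
f=dict(np.load('top.npz')); W=cloud(f)
for (u,v) in [(287,190),(378,207),(295,163),(380,180),(321,177),(347,182),(361,192),(198,235),(190,238),(206,242),(200,247)]:
    print((u,v),W[v,u].round(3))
# high points of carrier / stand by height
for name,(a,b,c,d) in dict(car=(180,225,220,260),st=(280,150,385,215)).items():
    w=W[b:d,a:c].reshape(-1,3); w=w[np.isfinite(w).all(1)]
    for lo,hi in [(.02,.06),(.06,.1),(.1,.15),(.16,.19)]:
        q=w[(w[:,2]>lo)&(w[:,2]<hi)]
        if len(q): print(name,lo,len(q),q.min(0).round(3),q.max(0).round(3),q.mean(0).round(3), cv2.minAreaRect((q[:,:2]*1000).astype(np.float32)))
i=f['img'][:,:,::-1]
A=cv2.resize(i[150:215,280:385],None,fx=7,fy=7,interpolation=2)[:450,:735]
B=cv2.resize(i[222:258,175:225],None,fx=7,fy=7,interpolation=2)
g=dict(np.load('side.npz'))['img'][:,:,::-1]
C=cv2.resize(g[120:190,255:310],None,fx=5,fy=5,interpolation=2)
cv2.imwrite('pics/a.png',A)
h=max(B.shape[0],C.shape[0]); D=np.zeros((h,B.shape[1]+C.shape[1],3),np.uint8); D[:B.shape[0],:B.shape[1]]=B; D[:C.shape[0],B.shape[1]:]=C
cv2.imwrite('pics/b.png',D)
E
```

```text
(287, 190) [ 0.588  0.065 -0.002]
(378, 207) [ 0.54  -0.176  0.002]
(295, 163) [0.654 0.043 0.029]
(380, 180) [ 0.614 -0.184  0.001]
(321, 177) [ 0.585 -0.023  0.145]
(347, 182) [ 0.572 -0.083  0.148]
(361, 192) [ 0.55  -0.117  0.136]
(198, 235) [0.46  0.28  0.066]
(190, 238) [0.444 0.28  0.134]
(206, 242) [0.444 0.263 0.052]
(200, 247) [0.427 0.266 0.097]
car 0.02 63 [0.432 0.259 0.023] [0.469 0.294 0.059] [0.448 0.264 0.042] ((445.2518310546875, 269.3213806152344), (30.34209632873535, 39.23059844970703), 40.712738037109375)
car 0.06 225 [0.421 0.258 0.06 ] [0.469 0.298 0.1  ] [0.442 0.274 0.081] ((444.38458251953125, 278.18499755859375), (45.00886535644531, 37.14677047729492), 8.69616985321045)
car 0.1 79 [0.431 0.266 0.1  ] [0.455 0.29  0.149] [0.447 0.277 0.135] ((444.5242614746094, 278.7177734375), (22.386138916015625, 22.75115394592285), 80.57914733886719)
st 0.02 332 [ 0.536 -0.176  0.02 ] [0.662 0.063 0.06 ] [ 0.572 -0.047  0.04 ] ((600.5676879882812, -57.27595520019531), (228.9190673828125, 84.35433959960938), 77.67964935302734)
st 0.06 316 [ 0.536 -0.169  0.06 ] [0.631 0.063 0.1  ] [ 0.57  -0.037  0.079] ((581.5211791992188, -52.525794982910156), (228.61740112304688, 52.55202102661133), 77.30237579345703)
st 0.1 998 [ 0.52  -0.162  0.1  ] [0.61  0.063 0.149] [ 0.563 -0.064  0.124] ((574.6436157226562, -52.41233825683594), (227.29515075683594, 60.84051513671875), 70.37764739990234)
st 0.16 133 [ 0.569 -0.097  0.16 ] [ 0.595 -0.013  0.187] [ 0.581 -0.055  0.177] ((582.5006713867188, -54.77833557128906), (86.69140625, 11.028108596801758), 77.02637481689453)
```

View pics/a.png

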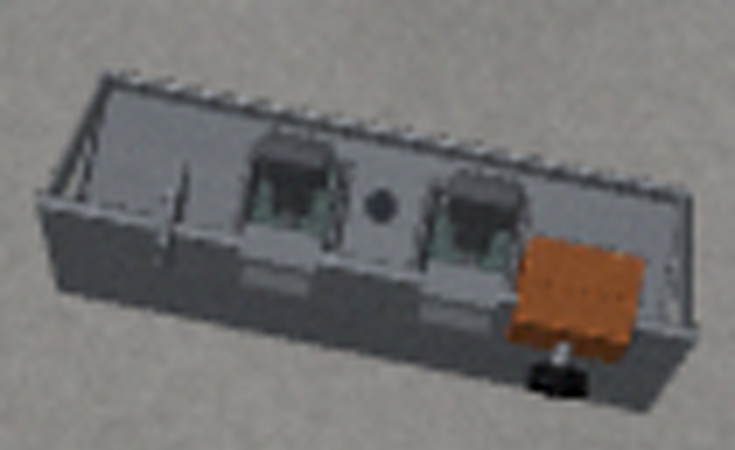

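View pics/b.png

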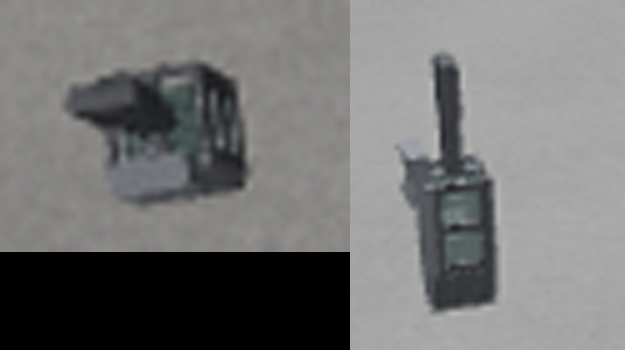

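The zoom shows the left end of the edge with its thin clip at (175,210). The right neighbour at (470,230) sits close to the orange clamp at (580,300). The loose carrier's saddle faces the robot (-x) at about (150,175). I'll move over the stand and take a wrist view.

Call:
carry_out(
  series=[
    {"offset": [25,50,18],"twist": [0,0,0.08]},
    {"offset": [75,150,54],"twist": [0,0,0.25]},
    {"offset": [100,200,72],"twist": [0,0,0.33]},
    {"offset": [125,250,90],"twist": [0,0,0.42]},
    {"offset": [150,300,108],"twist": [0,0,0.5]},
    {"offset": [175,350,126],"twist": [0,0,0.6]},
    {"offset": [200,400,144],"twist": [0,0,0.7]},
    {"offset": [225,450,162],"twist": [0,0,0.8]},
    {"offset": [250,500,180],"twist": [0,0,0.9]},
    {"offset": [281,554,200],"twist": [0,0,0.925]},
    {"offset": [281,554,200],"twist": [0,0,0.925]},
    {"offset": [281,554,200],"twist": [0,0,0.925]},
  ],
)

```text
time_s: 1.6
tcp_pos: [0.5606, -0.0576, 0.4227]
eef_rot: [3.141, -0.001, 1.357]
ft_force: [0.0, -0.0, -0.7]
gripper_width: 1.0
grasp_force: 0.0
```

```bash
python3 - <<'E'
from h import *
from rig import ctrl
f=grab('wrist'); np.savez('w1.npz',**f); print(f['pt'],f['T_tool_cam'].round(3),ctrl.sense()['joints'].round(2))
cv2.imwrite('pics/w1.png',f['img'][:,:,::-1])
E
```

```text
[ 0.56058894 -0.05760575  0.42274227] [[-0.    -0.962 -0.273  0.075]
 [ 1.    -0.     0.001  0.   ]
 [-0.001 -0.273  0.962 -0.163]
 [ 0.     0.     0.     1.   ]] [ 0.46  0.22 -0.53  1.47  0.11  1.49 -0.29]
```

View pics/w1.png

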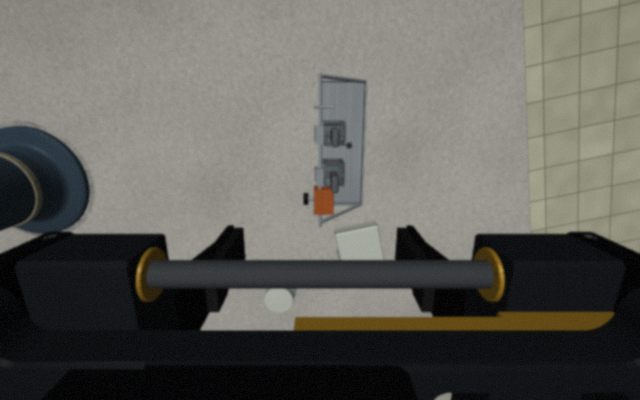

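The wrist view has the stand upright in the image from (320,75) to (320,222), with the neighbour tabs at (336,135) and (334,178), the clamp at (323,200) and the thin clip at (322,107). Measuring from depth.

```bash
cat >> h.py <<'E'
def stand_meas(f, th=None):
    W=cloud(f)[:,:].reshape(-1,3); I=f['img'].reshape(-1,3).astype(int)
    ok=np.isfinite(W).all(1)&(W[:,0]>.48)&(W[:,0]<.7)&(W[:,1]>-.22)&(W[:,1]<.12)&(W[:,2]<.2); W=W[ok]; I=I[ok]
    orange=(I[:,0]>I[:,2]+50)
    e=W[(abs(W[:,2]-.130)<.008)&~orange]
    if th is None:
        q=W[(W[:,2]>.02)&(W[:,2]<.05)&~orange]; r=cv2.minAreaRect((W[(W[:,2]>.012)&(W[:,2]<.05)][:,:2]*1000).astype(np.float32)); print('trough rect',r)
        th=-.22
    x=np.array([np.cos(th),np.sin(th)]); y=np.array([-x[1],x[0]])
    S=np.c_[W[:,:2]@x,W[:,:2]@y,W[:,2]]
    return W,S,orange,x,y
E
python3 - <<'E'
from h import *
f=dict(np.load('w1.npz')); print(f['fx'])
W,S,o,x,y=stand_meas(f)
print('z hist',np.histogram(W[:,2],np.arange(0,.2,.01)))
s=lambda q:[np.percentile(q,[2,50,98],axis=0).round(4).tolist(),len(q)]
t=S[(S[:,2]>.165)]
m=(t[:,1].min()+t[:,1].max())/2
for k in (t[t[:,1]<m],t[t[:,1]>m]): print('tab',s(k))
print('clamp',s(S[o]))
e=S[(abs(S[:,2]-.13)<.006)&~o]; print('edge z',s(e)); h=np.histogram(e[:,0],np.arange(.5,.66,.005)); print(h)
for a in np.arange(-.18,.08,.01):
    k=e[(e[:,1]>a)&(e[:,1]<a+.01)]
    if len(k): print(round(a,3),len(k),k[:,0].min().round(4),k[:,0].max().round(4),np.median(k[:,0]).round(4))
print('top-cam same'); g=dict(np.load('top.npz')); W2,S2,o2,x,y=stand_meas(g)
t=S2[(S2[:,2]>.165)]; m=(t[:,1].min()+t[:,1].max())/2
for k in (t[t[:,1]<m],t[t[:,1]>m]): print('tab',s(k))
print('clamp',s(S2[o2]))
E
```

```text
306.5259789797798
trough rect ((607.5774536132812, -82.28140258789062), (283.3458557128906, 90.83808898925781), 84.11040496826172)
z hist (array([14043,   361,    57,    34,    71,    49,    65,   108,    87,
         131,   146,   506,   283,  1081,     7,    13,    11,    33,
         253]), array([0.  , 0.01, 0.02, 0.03, 0.04, 0.05, 0.06, 0.07, 0.08, 0.09, 0.1 ,
       0.11, 0.12, 0.13, 0.14, 0.15, 0.16, 0.17, 0.18, 0.19]))
tab [[[0.5759, 0.0306, 0.1673], [0.5803, 0.0437, 0.1826], [0.5856, 0.054, 0.1845]], 147]
tab [[[0.5752, 0.0943, 0.1719], [0.5799, 0.1058, 0.1831], [0.5842, 0.1168, 0.1848]], 145]
clamp [[[0.5522, -0.0646, 0.0019], [0.566, 0.0038, 0.1367], [0.5799, 0.0231, 0.1385]], 500]
edge z [[[0.5379, -0.033, 0.1249], [0.56, 0.0959, 0.1312], [0.5777, 0.1846, 0.1358]], 716]
(array([  0,   0,   0,   0,   0,   0,   6,  17,   7,   0,  40, 292, 282,
        38,   5,  17,  12,   0,   0,   0,   0,   0,   0,   0,   0,   0,
         0,   0,   0,   0,   0,   0]), array([0.5  , 0.505, 0.51 , 0.515, 0.52 , 0.525, 0.53 , 0.535, 0.54 ,
       0.545, 0.55 , 0.555, 0.56 , 0.565, 0.57 , 0.57
[... 172 characters left out ...]
3 23 0.5584 0.5631 0.56
-0.02 2 0.5816 0.5816 0.5816
-0.01 10 0.5362 0.5816 0.541
0.0 29 0.5347 0.5814 0.5379
0.01 2 0.5795 0.5811 0.5803
0.02 26 0.552 0.5767 0.5605
0.03 50 0.5551 0.5657 0.5597
0.04 51 0.5551 0.5793 0.5611
0.05 44 0.5551 0.5656 0.561
0.06 24 0.558 0.5625 0.5603
0.07 28 0.558 0.5625 0.5602
top-cam same
trough rect ((598.088623046875, -81.58052062988281), (283.45562744140625, 102.13170623779297), 82.16716766357422)
tab [[[0.5753, 0.031, 0.1693], [0.5789, 0.0425, 0.1807], [0.5853, 0.0535, 0.1848]], 59]
tab [[[0.5752, 0.0938, 0.1669], [0.578, 0.1053, 0.18], [0.5848, 0.1162, 0.1852]], 61]
clamp [[[0.5507, -0.0151, 0.1114], [0.5641, 0.0041, 0.1347], [0.5803, 0.0229, 0.139]], 238]
```

Call:
carry_out(
  series=[
    {"offset": [-17,50,-10],"twist": [0,0,0.05]},
    {"offset": [-34,100,-20],"twist": [0,0,0.1]},
    {"offset": [-51,150,-30],"twist": [0,0,0.15]},
    {"offset": [-68,200,-40],"twist": [0,0,0.2]},
    {"offset": [-85,250,-50],"twist": [0,0,0.25]},
    {"offset": [-110,300,-70],"twist": [0,0,0.3]},
    {"offset": [-116,335,-90],"twist": [0,0,0.35]},
    {"offset": [-116,335,-110],"twist": [0,0,0.37]},
    {"offset": [-116,335,-110],"twist": [0,0,0.37]},
    {"offset": [-116,335,-110],"twist": [0,0,0.37]},
  ],
)

```text
time_s: 2.9
tcp_pos: [0.4448, 0.2729, 0.313]
eef_rot: [3.141, 0.0, 1.718]
ft_force: [0.1, 0.1, 0.7]
gripper_width: 0.998
grasp_force: 0.0
```

```bash
python3 - <<'E'
from h import *
from rig import ctrl
f=grab('wrist'); np.savez('w2.npz',**f); print(f['pt'],ctrl.sense()['eef_rot'])
cv2.imwrite('pics/w2.png',f['img'][:,:,::-1])
W=cloud(f).reshape(-1,3); ok=np.isfinite(W).all(1)&(abs(W[:,0]-.445)<.06)&(abs(W[:,1]-.278)<.06)&(W[:,2]<.17)&(W[:,2]>.01);W=W[ok]
for lo,hi in [(.01,.06),(.06,.09),(.09,.105),(.138,.155),(.11,.155)]:
    q=W[(W[:,2]>lo)&(W[:,2]<hi)]
    if len(q)>3: print(lo,len(q),q.mean(0).round(4),np.percentile(q,[2,98],axis=0).round(4).tolist(),cv2.minAreaRect((q[:,:2]*1000).astype(np.float32)))
E
```

```text
[0.44479137 0.27289588 0.31296057] [3.14024622e+00 6.49826690e-05 1.71799475e+00]
0.01 194 [0.4487 0.2833 0.0406] [[0.4299, 0.2605, 0.0156], [0.4653, 0.2992, 0.0585]] ((448.4319152832031, 279.149658203125), (35.62205123901367, 35.709556579589844), 9.852958679199219)
0.06 417 [0.4496 0.2816 0.0792] [[0.4286, 0.2604, 0.0643], [0.4671, 0.2987, 0.0835]] ((443.9285888671875, 277.9625549316406), (44.74491500854492, 36.222164154052734), 9.8749418258667)
0.09 200 [0.4274 0.2758 0.0966] [[0.4206, 0.2631, 0.0947], [0.434, 0.288, 0.098]] ((427.50054931640625, 275.42529296875), (11.808899879455566, 25.625446319580078), 10.455284118652344)
0.138 189 [0.4482 0.2794 0.1451] [[0.443, 0.2676, 0.1425], [0.4534, 0.2903, 0.147]] ((448.3188781738281, 278.85675048828125), (8.861584663391113, 23.628400802612305), 8.376771926879883)
0.11 219 [0.4479 0.2809 0.1426] [[0.4424, 0.2678, 0.1172], [0.4533, 0.2907, 0.147]] ((448.35986328125, 278.9158020019531), (8.97408390045166, 23.72976303100586), 8.421173095703125)
```

View pics/w2.png

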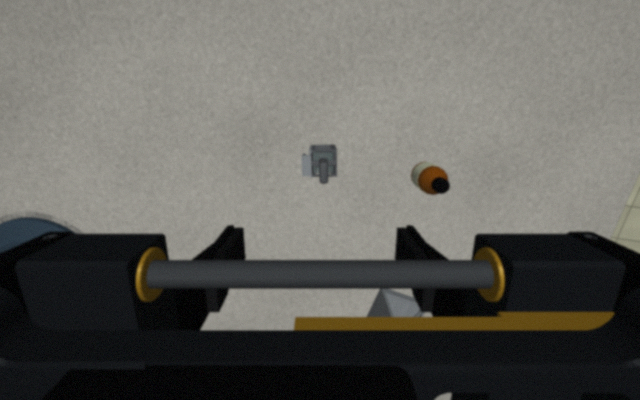

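The carrier in the wrist view is at (323,163): centre (0.4483, 0.279), yaw about 0.17, with its saddle on the -x side. Descending to the tab and closing.

Call:
carry_out(
  series=[
    {"offset": [2,3,-40],"twist": [0,0,0.023]},
    {"offset": [4,5,-80],"twist": [0,0,0.023]},
    {"offset": [4,5,-120],"twist": [0,0,0.023]},
    {"offset": [4,5,-150],"twist": [0,0,0.023]},
    {"offset": [4,5,-165],"twist": [0,0,0.023]},
    {"offset": [4,5,-180],"twist": [0,0,0.023]},
    {"offset": [4,5,-190],"twist": [0,0,0.023]},
    {"offset": [4,5,-200],"twist": [0,0,0.023]},
    {"offset": [4,5,-200],"twist": [0,0,0.023]},
    {"offset": [4,5,-200],"twist": [0,0,0.023]},
  ],
)

```text
time_s: 4.2
tcp_pos: [0.4481, 0.2796, 0.113]
eef_rot: [3.141, -0.0, 1.744]
ft_force: [-0.1, 0.7, -0.6]
gripper_width: 0.999
grasp_force: 0.0
```

Call:
carry_out(
  series=[
    {"offset": [0,0,0],"twist": [0,0,0]},
    {"offset": [0,0,0],"twist": [0,0,0]},
    {"offset": [0,0,0],"twist": [0,0,0]},
    {"offset": [0,0,0],"twist": [0,0,0]},
    {"offset": [0,0,0],"twist": [0,0,0]},
    {"offset": [0,0,0],"twist": [0,0,0]},
    {"offset": [0,0,0],"twist": [0,0,0]},
    {"offset": [0,0,0],"twist": [0,0,0]},
    {"offset": [0,0,0],"twist": [0,0,0]},
    {"offset": [0,0,0],"twist": [0,0,0]},
  ],
  claw=1,
)

```text
time_s: 5.45
tcp_pos: [0.4479, 0.2793, 0.1126]
eef_rot: [3.141, -0.0, 1.744]
ft_force: [-0.2, 0.6, -0.3]
gripper_width: 0.113
grasp_force: 30.0
```

Gripped. I'll lift first, then refine the stand's heading from the saved views.

Call:
carry_out(
  series=[
    {"offset": [0,0,10],"twist": [0,0,0]},
    {"offset": [0,0,30],"twist": [0,0,0]},
    {"offset": [0,0,70],"twist": [0,0,0]},
    {"offset": [0,0,120],"twist": [0,0,0]},
    {"offset": [0,0,170],"twist": [0,0,0]},
    {"offset": [0,0,205],"twist": [0,0,0]},
    {"offset": [0,0,205],"twist": [0,0,0]},
  ],
)

```text
time_s: 6.32
tcp_pos: [0.4486, 0.2806, 0.3209]
eef_rot: [3.135, -0.002, 1.744]
ft_force: [0.5, 0.2, -1.2]
gripper_width: 0.108
grasp_force: 30.0
```

```bash
python3 - <<'E'
from h import *
from rig import ctrl
s=ctrl.sense(); print(s['ft_force'],s['ft_torque'],s['tcp_pos'],s['eef_rot'])
for n in ['w1','top']:
    f=dict(np.load(n+'.npz')); W,S,o,x,y=stand_meas(f,-.22)
    e=S[(abs(S[:,2]-.131)<.006)&~o&(S[:,0]>.553)&(S[:,0]<.567)]
    # bare parts only
    b=e[(e[:,1]<-.02)|((e[:,1]>.062)&(e[:,1]<.087))|(e[:,1]>.145)]
    p=np.polyfit(b[:,1],b[:,0],1); print(n,'slope',p,len(b),'mid',b[:,0].mean(),'at .078',np.polyval(p,.078),'y range',e[:,1].min(),e[:,1].max(),'z',np.median(b[:,2]))
    t=S[S[:,2]>.178]; a=t[t[:,1]<.07]; c=t[t[:,1]>.07]
    for q in (a,c): print(q.mean(0), q[:,:2].min(0),q[:,:2].max(0),cv2.minAreaRect((q[:,:2]*1000).astype(np.float32)))
    k=S[(S[:,2]>.133)&(S[:,1]>.12)&~o]; print('thin clip',np.percentile(k,[5,95],axis=0) if len(k) else 0)
E
```

```text
[ 0.48763199  0.23983583 -1.21378196] [ 0.04694643 -0.08506424  0.00338933] [0.44862463 0.28061503 0.32087376] [ 3.13545247e+00 -2.00538920e-03  1.74396106e+00]
w1 slope [-0.00566981  0.56061881] 242 mid 0.5600195657199923 at .078 0.5601765678055632 y range -0.038467856386643066 0.18882356106553927 z 0.13021459544209324
[0.58063679 0.04274654 0.18256588] [0.57582025 0.03005478] [0.58564062 0.05406058] ((580.7363891601562, 42.05741500854492), (9.612295150756836, 24.07635498046875), 0.9213758707046509)
[0.58005935 0.1052278  0.18324528] [0.57607436 0.09421271] [0.58433472 0.11615649] ((580.1026611328125, 105.21073150634766), (8.012279510498047, 21.91449546813965), 1.4756135940551758)
thin clip [[0.55204897 0.142121   0.13498961]
 [0.5788359  0.14493758 0.13786746]]
top slope [-0.00454512  0.5597436 ] 87 mid 0.5593080301149462 at .078 0.559389079642804 y range -0.038504944643960766 0.18913923861006945 z 0.12930809729510695
[0.58017244 0.04260868 0.18123788] [0.57557093 0.03096042] [0.58577728 0.05400319] ((580.59716796875, 42.548583984375), (23.040809631347656, 9.735977172851562), 87.59429931640625)
[0.57978759 0.10482533 0.18121168] [0.57512037 0.09369496] [0.58529892 0.11635783] ((580.5733032226562, 105.0836181640625), (22.51926040649414, 10.178488731384277), 87.56621551513672)
thin clip [[0.55218732 0.14228799 0.133467  ]
 [0.57991373 0.14606482 0.13744597]]
```

Call:
carry_out(
  series=[
    {"offset": [10,-24,10],"twist": [0,0,-0.03]},
    {"offset": [25,-60,10],"twist": [0,0,-0.08]},
    {"offset": [41,-100,10],"twist": [0,0,-0.12]},
    {"offset": [57,-140,10],"twist": [0,0,-0.17]},
    {"offset": [73,-180,10],"twist": [0,0,-0.22]},
    {"offset": [89,-220,10],"twist": [0,0,-0.26]},
    {"offset": [105,-260,10],"twist": [0,0,-0.31]},
    {"offset": [120,-295,10],"twist": [0,0,-0.35]},
    {"offset": [130,-322,10],"twist": [0,0,-0.388]},
    {"offset": [135,-334,10],"twist": [0,0,-0.388]},
    {"offset": [135,-334,10],"twist": [0,0,-0.388]},
    {"offset": [135,-334,10],"twist": [0,0,-0.388]},
  ],
)

```text
time_s: 7.82
tcp_pos: [0.5826, -0.0527, 0.3278]
eef_rot: [-3.141, -0.001, 1.359]
ft_force: [0.3, -0.3, -1.3]
gripper_width: 0.112
grasp_force: 30.0
```

```bash
python3 - <<'E'
from h import *
from rig import ctrl
s=ctrl.sense(); print(s['ft_force'],s['ft_torque'],s['tcp_pos'],s['eef_rot'])
x=np.array([.9759,-.2182]);y=np.array([.2182,.9759]); p=s['tcp_pos'][:2]; print('stand frame',p@x,p@y)
f=grab('wrist'); g=grab('side')
a=cv2.resize(f['img'][60:260,220:440],None,fx=2,fy=2); b=cv2.resize(g['img'][90:290,270:430],None,fx=2,fy=2)
cv2.imwrite('pics/c.png',np.hstack([a,b])[:,:,::-1])
for n,F in (('wrist',f),('side',g)):
    W=cloud(F).reshape(-1,3); S=np.c_[W[:,:2]@x,W[:,:2]@y,W[:,2]]
    m=np.isfinite(S).all(1)&(abs(S[:,0]-.58)<.05)&(abs(S[:,1]-.074)<.05)
    for lo,hi in [(.20,.285),(.295,.31),(.2,.23)]:
        q=S[m&(S[:,2]>lo)&(S[:,2]<hi)]
        if len(q)>5: print(n,lo,len(q),np.percentile(q,[2,50,98],axis=0).round(4).tolist())
E
```

```text
[ 0.32749528 -0.34109246 -1.31974285] [ 0.05344553 -0.09435487  0.00416768] [ 0.58255218 -0.05267246  0.32775461] [-3.14138638e+00 -9.94673121e-04  1.35873285e+00]
stand frame 0.5800058072032209 0.0757098306009234
wrist 0.2 1112 [[0.5632, 0.0624, 0.2183], [0.5807, 0.0882, 0.2549], [0.5976, 0.0935, 0.2841]]
wrist 0.295 902 [[0.5571, 0.0735, 0.2951], [0.58, 0.0827, 0.2964], [0.5979, 0.0933, 0.3088]]
wrist 0.2 153 [[0.5699, 0.064, 0.2175], [0.58, 0.0732, 0.2195], [0.5919, 0.0827, 0.229]]
side 0.2 704 [[0.5647, 0.0539, 0.2149], [0.5824, 0.0586, 0.2468], [0.5999, 0.0889, 0.2832]]
side 0.295 107 [[0.5564, 0.0596, 0.2951], [0.5776, 0.0671, 0.3032], [0.5921, 0.0871, 0.31]]
side 0.2 143 [[0.5646, 0.0583, 0.2142], [0.5815, 0.0614, 0.2216], [0.5997, 0.0769, 0.2295]]
```

View pics/c.png

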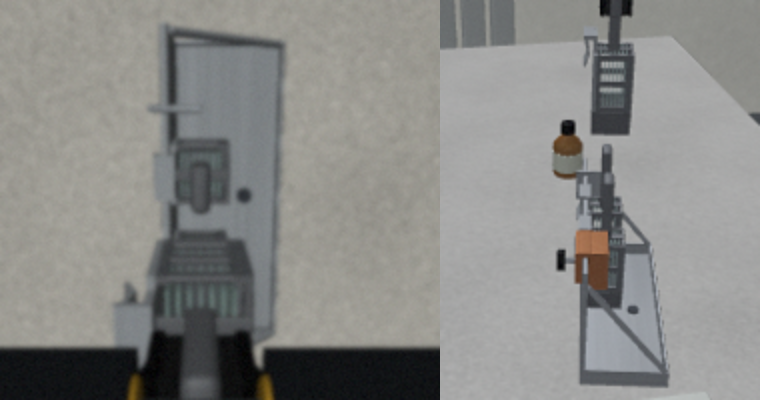

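The wrist crop shows the held carrier upright above the gap, at (205,290), with the left neighbour at (200,180). In the side crop at (610,90) it also hangs straight. Lowering to just above the neighbours.

Call:
carry_out(
  series=[
    {"offset": [0,0,-15],"twist": [0,0,0]},
    {"offset": [0,0,-35],"twist": [0,0,0]},
    {"offset": [0,0,-55],"twist": [0,0,0]},
    {"offset": [0,0,-70],"twist": [0,0,0]},
    {"offset": [0,0,-75],"twist": [0,0,0]},
    {"offset": [0,0,-75],"twist": [0,0,0]},
    {"offset": [0,0,-75],"twist": [0,0,0]},
    {"offset": [0,0,-75],"twist": [0,0,0]},
  ],
)

```text
time_s: 8.93
tcp_pos: [0.5832, -0.0547, 0.2532]
eef_rot: [3.14, -0.0, 1.356]
ft_force: [-0.6, 0.6, -1.2]
gripper_width: 0.115
grasp_force: 30.0
```

```bash
cat >> h.py <<'E'
X=np.array([.9759,-.2182]);Y=np.array([.2182,.9759])
def rep():
    from rig import ctrl
    s=ctrl.sense(); p=s['tcp_pos'][:2]; F=s['ft_force']; T=s['ft_torque']
    print('t',round(s['time_s'],2),'x,y,z mm',(np.r_[p@X,p@Y,s['tcp_pos'][2]]*1000).round(1),'rot',np.round(s['eef_rot'],4),'F x,y,z',np.round([F[:2]@X,F[:2]@Y,F[2]],2),'T',np.round([T[:2]@X,T[:2]@Y,T[2]],3))
def meas(n):
    F=grab(n); W=cloud(F).reshape(-1,3); S=np.c_[W[:,:2]@X,W[:,:2]@Y,W[:,2]]
    return F,S[np.isfinite(S).all(1)&(abs(S[:,0]-.575)<.05)&(abs(S[:,1]-.08)<.12)]
def pc(q): return np.percentile(q,[2,50,98],axis=0).round(4).tolist() if len(q)>5 else len(q)
E
python3 - <<'E'
from h import *
rep()
F,S=meas('wrist'); z0=.254-.113
for lo,hi in [(z0-.003,z0+.01),(z0+.03,z0+.075)]:
    q=S[(S[:,2]>lo)&(S[:,2]<hi)&(abs(S[:,1]-.074)<.03)]; print(lo,len(q),pc(q))
q=S[(S[:,2]>.178)&(S[:,1]>.094)&(S[:,2]<.187)]; print('left tab',pc(q))
F,S=meas('side')
q=S[(abs(S[:,2]-.15)<.012)&(abs(S[:,1]-.074)<.04)]; print('side foot',pc(q)); q=S[(abs(S[:,2]-.19)<.02)&(abs(S[:,1]-.074)<.04)]; print('side body',pc(q))
E
```

```text
t 8.93 x,y,z mm [581.1  73.9 253.2] rot [ 3.1403e+00 -1.0000e-04  1.3558e+00] F x,y,z [-0.7   0.46 -1.2 ] T [-0.007 -0.083  0.014]
0.138 124 [[0.5711, 0.0635, 0.143], [0.583, 0.0729, 0.1445], [0.5932, 0.0808, 0.1503]]
0.171 1071 [[0.5634, 0.0642, 0.172], [0.5804, 0.0909, 0.1918], [0.5988, 0.1027, 0.2152]]
left tab [[0.5757, 0.0944, 0.1805], [0.5803, 0.1057, 0.1832], [0.585, 0.1165, 0.1849]]
side foot [[0.5667, 0.0345, 0.1398], [0.5802, 0.0579, 0.1517], [0.6012, 0.0859, 0.1616]]
side body [[0.5655, 0.0403, 0.1704], [0.5838, 0.0551, 0.1903], [0.6009, 0.0899, 0.2088]]
```

Well centred. Now lowering the foot about 8 mm below the neighbours' tops.

Call:
carry_out(
  series=[
    {"offset": [0,0,-6],"twist": [0,0,0]},
    {"offset": [0,0,-12],"twist": [0,0,0]},
    {"offset": [0,0,-18],"twist": [0,0,0]},
    {"offset": [0,0,-22],"twist": [0,0,0]},
    {"offset": [0,0,-26],"twist": [0,0,0]},
    {"offset": [0,0,-28],"twist": [0,0,0]},
    {"offset": [0,0,-30],"twist": [0,0,0]},
    {"offset": [0,0,-30],"twist": [0,0,0]},
    {"offset": [0,0,-30],"twist": [0,0,0]},
  ],
)

```text
time_s: 10.15
tcp_pos: [0.583, -0.0547, 0.2227]
eef_rot: [3.141, -0.0, 1.356]
ft_force: [-0.1, 0.1, -1.3]
gripper_width: 0.11
grasp_force: 30.0
```

```bash
python3 -c "
from h import *
rep()"
```

```text
t 10.15 x,y,z mm [580.8  73.8 222.7] rot [ 3.1412e+00 -1.0000e-04  1.3558e+00] F x,y,z [-0.15  0.03 -1.3 ] T [-0.016 -0.1    0.017]
```

Call:
carry_out(
  series=[
    {"offset": [0.1,0.5,0],"twist": [0,0,0]},
    {"offset": [0.2,1,0],"twist": [0,0,0]},
    {"offset": [0.3,1.5,0],"twist": [0,0,0]},
    {"offset": [0.4,2,0],"twist": [0,0,0]},
    {"offset": [0.5,2.5,0],"twist": [0,0,0]},
    {"offset": [0.6,3,0],"twist": [0,0,0]},
    {"offset": [0.6,3,0],"twist": [0,0,0]},
    {"offset": [0.6,3,0],"twist": [0,0,0]},
  ],
)

```text
time_s: 11.15
tcp_pos: [0.5835, -0.0525, 0.2227]
eef_rot: [3.141, 0.001, 1.355]
ft_force: [-0.5, -2.9, 0.3]
gripper_width: 0.112
grasp_force: 30.0
```

```bash
python3 -c "
from h import *
rep()"
```

```text
t 11.15 x,y,z mm [580.9  76.1 222.7] rot [3.1412e+00 1.0000e-03 1.3553e+00] F x,y,z [ 0.17 -2.98  0.34] T [-1.173 -0.15   0.021]
```

Contact with the left neighbour at about 3 N. Nudging on to see whether it gives.

Call:
carry_out(
  series=[
    {"offset": [0.1,0.5,0],"twist": [0,0,0]},
    {"offset": [0.2,1,0],"twist": [0,0,0]},
    {"offset": [0.3,1.5,0],"twist": [0,0,0]},
    {"offset": [0.4,2,0],"twist": [0,0,0]},
    {"offset": [0.5,2.5,0],"twist": [0,0,0]},
    {"offset": [0.6,3,0],"twist": [0,0,0]},
    {"offset": [0.6,3,0],"twist": [0,0,0]},
  ],
)

```text
time_s: 12.02
tcp_pos: [0.5845, -0.0494, 0.2232]
eef_rot: [3.14, 0.001, 1.355]
ft_force: [0.3, -6.0, 2.5]
gripper_width: 0.112
grasp_force: 30.0
```

```bash
python3 - <<'E'
from h import *
rep()
F,S=meas('wrist')
q=S[(S[:,2]>.178)&(S[:,1]>.094)&(S[:,2]<.187)]; print('left tab',pc(q))
q=S[(S[:,2]>.15)&(S[:,2]<.175)&(abs(S[:,1]-.08)<.03)]; print('lower body',pc(q))
q=S[(S[:,2]>.175)&(S[:,2]<.19)&(abs(S[:,1]-.08)<.03)&(S[:,0]<.6)]; print('top body',pc(q))
cv2.imwrite('pics/d.png',cv2.resize(F['img'][100:260,240:400],None,fx=3,fy=3)[:,:,::-1])
E
```

```text
t 12.03 x,y,z mm [581.2  79.3 223.2] rot [3.1401e+00 8.0000e-04 1.3555e+00] F x,y,z [ 1.62 -5.81  2.46] T [-1.531 -0.267  0.015]
left tab [[0.5661, 0.095, 0.1794], [0.5806, 0.1067, 0.1832], [0.5969, 0.1188, 0.1853]]
lower body [[0.5645, 0.07, 0.1506], [0.5749, 0.0932, 0.165], [0.5988, 0.0952, 0.1743]]
top body [[0.5564, 0.0805, 0.1764], [0.5799, 0.0954, 0.1839], [0.5988, 0.1093, 0.1899]]
```

View pics/d.png

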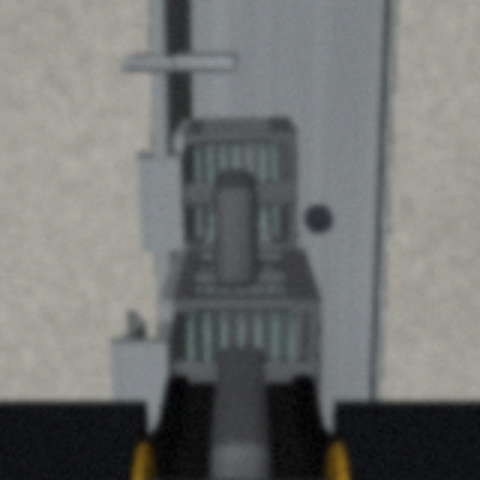

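The crop shows the held foot against the left neighbour, whose tab is at (237,225); it has begun to slide. I'll check whether the carrier is tilting in the grip before going further.

```bash
cat >> h.py <<'E'
def face():
    F,S=meas('wrist')
    m=((abs(S[:,0]-.569)<.004)|(abs(S[:,0]-.592)<.004))
    out=[]
    for z in np.arange(.12,.2,.01):
        q=S[m&(abs(S[:,2]-z)<.005)&(S[:,1]<.105)&(S[:,1]>.06)]
        if len(q)>3: out.append((round(z,3),len(q),round(float(np.median(q[:,1]))*1000,1)))
    print('face',out)
    q=S[(S[:,2]>.179)&(S[:,2]<.187)&(S[:,1]>.09)&(abs(S[:,0]-.5805)<.007)]; print('left tab mm',(np.percentile(q[:,1],[50,98,100])*1000).round(1))
    G,S=meas('top'); q=S[(S[:,2]>.165)&(S[:,2]<.19)&(S[:,1]>.09)&(S[:,1]<.14)&(abs(S[:,0]-.58)<.01)]; print('top: left tab',pc(q))
E
python3 -c "
from h import *
rep();face()"
```

```text
t 12.07 x,y,z mm [581.2  79.3 223.1] rot [3.1401e+00 8.0000e-04 1.3554e+00] F x,y,z [ 0.81 -6.2   3.39] T [-1.543 -0.225  0.094]
face [(np.float64(0.12), 154, 96.8), (np.float64(0.13), 39, 88.3), (np.float64(0.14), 116, 92.4), (np.float64(0.15), 69, 85.3), (np.float64(0.16), 93, 89.4), (np.float64(0.17), 129, 93.1), (np.float64(0.18), 89, 94.7), (np.float64(0.19), 423, 86.6), (np.float64(0.2), 26, 89.4)]
left tab mm [107.8 118.8 119.2]
top: left tab 0
```

The carrier lags about 2° in the grip, and the taper's friction adds a downward load. I'll push on by rotating the foot outward while rising slightly, so that it doesn't wedge.

Call:
carry_out(
  series=[
    {"offset": [0,0,0.6],"twist": [0.005,-0.001,0]},
    {"offset": [0,0,1.0],"twist": [0.01,-0.002,0]},
    {"offset": [0,0,1.3],"twist": [0.015,-0.003,0]},
    {"offset": [0,0,1.6],"twist": [0.02,-0.004,0]},
    {"offset": [0,0,1.9],"twist": [0.025,-0.005,0]},
    {"offset": [0,0,2.2],"twist": [0.03,-0.006,0]},
    {"offset": [0,0,2.5],"twist": [0.035,-0.007,0]},
    {"offset": [0,0,2.5],"twist": [0.035,-0.007,0]},
  ],
)

```text
time_s: 13.18
tcp_pos: [0.5838, -0.0486, 0.225]
eef_rot: [-3.14, -0.036, 1.356]
ft_force: [-0.0, -2.6, -2.1]
gripper_width: 0.114
grasp_force: 30.0
```

```bash
python3 -c "
from h import *
rep();face()"
```

```text
t 13.18 x,y,z mm [580.3  80.  225. ] rot [-3.1404 -0.036   1.3557] F x,y,z [ 0.51 -2.52 -2.1 ] T [-1.035 -0.128  0.054]
face [(np.float64(0.12), 138, 98.1), (np.float64(0.13), 29, 89.2), (np.float64(0.14), 92, 93.2), (np.float64(0.15), 70, 92.6), (np.float64(0.16), 69, 94.8), (np.float64(0.17), 119, 94.1), (np.float64(0.18), 81, 94.7), (np.float64(0.19), 399, 88.7), (np.float64(0.2), 23, 87.6)]
left tab mm [108.3 119.2 119.7]
top: left tab 2
```

Force dropped to 2.5 N with no downward load, so the neighbour is sliding. Continuing.

Call:
carry_out(
  series=[
    {"offset": [0.15,0.7,0.1],"twist": [0,0,0]},
    {"offset": [0.3,1.4,0.1],"twist": [0,0,0]},
    {"offset": [0.45,2.1,0.2],"twist": [0,0,0]},
    {"offset": [0.6,2.8,0.3],"twist": [0,0,0]},
    {"offset": [0.8,3.5,0.4],"twist": [0,0,0]},
    {"offset": [0.9,4.2,0.5],"twist": [0,0,0]},
    {"offset": [1.1,5,0.5],"twist": [0,0,0]},
    {"offset": [1.1,5,0.5],"twist": [0,0,0]},
  ],
)

```text
time_s: 14.28
tcp_pos: [0.5852, -0.0435, 0.2256]
eef_rot: [-3.141, -0.036, 1.356]
ft_force: [-0.4, -2.5, -1.6]
gripper_width: 0.11
grasp_force: 30.0
```

```bash
python3 -c "
from h import *
rep();face()"
```

```text
t 14.28 x,y,z mm [580.6  85.2 225.6] rot [-3.141  -0.0359  1.3559] F x,y,z [ 0.19 -2.51 -1.63] T [-0.94   0.037  0.046]
face [(np.float64(0.12), 71, 96.5), (np.float64(0.13), 25, 92.4), (np.float64(0.14), 96, 98.3), (np.float64(0.15), 77, 97.7), (np.float64(0.16), 72, 99.8), (np.float64(0.17), 136, 98.6), (np.float64(0.18), 75, 100.4), (np.float64(0.19), 373, 95.0), (np.float64(0.2), 45, 86.7)]
left tab mm [114.6 125.7 126.2]
top: left tab 2
```

Call:
carry_out(
  series=[
    {"offset": [0.15,0.7,0.1],"twist": [0,0,0]},
    {"offset": [0.3,1.4,0.1],"twist": [0,0,0]},
    {"offset": [0.45,2.1,0.2],"twist": [0,0,0]},
    {"offset": [0.6,2.8,0.3],"twist": [0,0,0]},
    {"offset": [0.7,3.2,0.3],"twist": [0,0,0]},
    {"offset": [0.7,3.2,0.3],"twist": [0,0,0]},
  ],
)

```text
time_s: 15.12
tcp_pos: [0.5859, -0.0404, 0.2259]
eef_rot: [-3.141, -0.036, 1.356]
ft_force: [-1.5, -3.2, -1.6]
gripper_width: 0.112
grasp_force: 30.0
```

```bash
python3 -c "
from h import *
rep();face()"
```

```text
t 15.12 x,y,z mm [580.6  88.4 225.9] rot [-3.141  -0.0358  1.3559] F x,y,z [-0.73 -3.49 -1.58] T [-1.033  0.09   0.061]
face [(np.float64(0.12), 56, 99.5), (np.float64(0.13), 20, 95.5), (np.float64(0.14), 89, 97.9), (np.float64(0.15), 82, 101.1), (np.float64(0.16), 70, 103.0), (np.float64(0.17), 133, 101.6), (np.float64(0.18), 75, 103.6), (np.float64(0.19), 357, 98.5), (np.float64(0.2), 64, 89.4)]
left tab mm [118.4 129.5 130.1]
top: left tab 1
```

Call:
carry_out(
  series=[
    {"offset": [-0.6,-3,1],"twist": [0,0,0]},
    {"offset": [-1.3,-6,4],"twist": [0,0,0]},
    {"offset": [-1.7,-8,10],"twist": [-0.017,0.0035,0]},
    {"offset": [-1.7,-8,20],"twist": [-0.035,0.007,0]},
    {"offset": [-1.7,-8,30],"twist": [-0.035,0.007,0]},
    {"offset": [-1.7,-8,30],"twist": [-0.035,0.007,0]},
    {"offset": [-1.7,-8,30],"twist": [-0.035,0.007,0]},
  ],
)

```text
time_s: 16.1
tcp_pos: [0.584, -0.0486, 0.2558]
eef_rot: [-3.141, 0.0, 1.356]
ft_force: [-0.5, -0.0, -1.5]
gripper_width: 0.115
grasp_force: 30.0
```

```bash
python3 - <<'E'
from h import *
rep();face()
F,S=meas('wrist')
for z in np.arange(.145,.235,.01):
    q=S[(abs(S[:,2]-z)<.005)&(S[:,1]<.112)&(S[:,1]>.06)]
    print(round(z,3),len(q),(np.percentile(q[:,:2],[2,50,98],axis=0)*1000).round(1).tolist())
G,S2=meas('side'); 
for z in np.arange(.145,.235,.015):
    q=S2[(abs(S2[:,2]-z)<.007)&(S2[:,1]<.112)&(S2[:,1]>.05)&(abs(S2[:,0]-.58)<.03)]
    if len(q)>5: print('side',round(z,3),len(q),(np.percentile(q[:,:2],[2,50,98],axis=0)*1000).round(1).tolist())
a=cv2.resize(F['img'][90:250,240:400],None,fx=2.5,fy=2.5); b=cv2.resize(G['img'][130:290,300:400],None,fx=2.5,fy=2.5)
cv2.imwrite('pics/e.png',np.hstack([a,b])[:,:,::-1])
E
```

```text
t 16.1 x,y,z mm [580.6  80.  255.8] rot [-3.1415e+00  1.0000e-04  1.3556e+00] F x,y,z [-0.52 -0.15 -1.53] T [ 0.032 -0.067  0.015]
face [(np.float64(0.12), 83, 98.9), (np.float64(0.15), 29, 73.6), (np.float64(0.16), 14, 74.0), (np.float64(0.17), 88, 74.2), (np.float64(0.18), 77, 90.9), (np.float64(0.19), 66, 88.2), (np.float64(0.2), 136, 92.1)]
left tab mm [118.2 128.9 129.4]
top: left tab [[0.5746, 0.1225, 0.1685], [0.5782, 0.1253, 0.1813], [0.5828, 0.1294, 0.1859]]
0.145 109 [[570.2, 64.4], [580.3, 73.6], [592.5, 81.3]]
0.155 73 [[571.9, 61.7], [582.2, 63.6], [592.3, 85.0]]
0.165 65 [[565.8, 60.3], [577.8, 72.0], [592.0, 87.0]]
0.175 233 [[564.8, 63.1], [585.3, 90.9], [598.3, 92.6]]
0.185 199 [[564.0, 67.7], [578.7, 93.0], [597.4, 111.8]]
0.195 291 [[564.2, 72.0], [582.6, 92.2], [597.2, 93.7]]
0.205 114 [[563.4, 76.0], [570.1, 93.6], [598.1, 94.3]]
0.215 191 [[554.2, 78.9], [573.0, 89.2], [597.8, 94.8]]
0.225 786 [[558.4, 77.5], [581.1, 87.7], [598.3, 94.8]]
side 0.145 48 [[565.1, 57.8], [576.8, 60.7], [600.1, 76.8]]
side 0.16 90 [[566.5, 54.1], [580.4, 57.5], [599.7, 88.9]]
side 0.175 121 [[566.0, 53.0], [582.8, 55.9], [600.4, 106.7]]
side 0.19 126 [[565.5, 54.0], [582.8, 57.2], [599.6, 87.5]]
side 0.205 115 [[565.0, 54.2], [582.7, 58.2], [600.5, 87.0]]
side 0.22 202 [[559.0, 55.2], [581.4, 64.4], [599.9, 91.9]]
```

View pics/e.png

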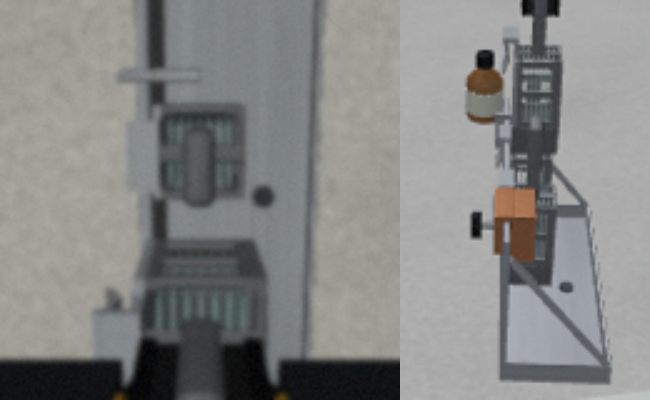

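The gap is now open: the left neighbour has moved about 12.5 mm and still sits square, with its tab at (200,165). The carrier has pivoted about 0.05 rad in the grip, so I'll straighten it with the wrist and recheck.

Call:
carry_out(
  series=[
    {"offset": [0.3,0.3,0],"twist": [0.015,-0.003,0]},
    {"offset": [0.65,0.6,0],"twist": [0.03,-0.0065,0]},
    {"offset": [0.65,0.6,0],"twist": [0.0488,-0.0107,0]},
    {"offset": [0.65,0.6,0],"twist": [0.0488,-0.0107,0]},
    {"offset": [0.65,0.6,0],"twist": [0.0488,-0.0107,0]},
    {"offset": [0.65,0.6,0],"twist": [0.0488,-0.0107,0]},
  ],
)

```text
time_s: 17.05
tcp_pos: [0.5848, -0.0477, 0.2559]
eef_rot: [3.141, -0.05, 1.356]
ft_force: [0.7, 0.4, -0.1]
gripper_width: 0.115
grasp_force: 30.0
```

```bash
cat >> h.py <<'E'
def prof(z0):
    F,S=meas('wrist'); G,S2=meas('side')
    for z in z0+np.arange(.03,.08,.01):
        q=S[(abs(S[:,2]-z)<.005)&(S[:,1]<.108)&(S[:,1]>.06)]; r=S2[(abs(S2[:,2]-z)<.005)&(S2[:,1]<.1)&(S2[:,1]>.045)&(abs(S2[:,0]-.58)<.03)]
        for n,k in (('w',q),('s',r)):
            if len(k)>8: print(n,round(z,3),len(k),'x',(np.percentile(k[:,0],[2,98])*1000).round(1),'y',(np.percentile(k[:,1],[2,10,90,98])*1000).round(1))
E
python3 -c "
from h import *
rep();prof(.143)"
```

```text
t 17.05 x,y,z mm [581.1  81.1 255.9] rot [ 3.1414 -0.0501  1.3562] F x,y,z [ 0.59  0.56 -0.09] T [-0.032 -0.057  0.022]
w 0.173 237 x [566.3 599.1] y [68.7 71.1 97.6 97.7]
s 0.173 111 x [566.1 600.5] y [58.4 59.1 93.4 95.1]
w 0.183 128 x [564.4 598.1] y [ 71.9  74.6 106.9 107.8]
s 0.183 71 x [565.8 601.8] y [46.2 57.8 85.8 90.8]
w 0.193 167 x [564.4 598.7] y [75.4 80.  97.7 97.9]
s 0.193 92 x [567.3 601.2] y [58.2 58.9 93.  95.6]
w 0.203 230 x [564.7 598.4] y [77.9 83.1 97.7 97.9]
s 0.203 68 x [567.  600.9] y [58.4 59.1 66.7 94.9]
w 0.213 148 x [554.9 598.7] y [81.  84.  97.7 97.8]
s 0.213 82 x [557.3 600.3] y [58.6 59.3 84.  94.1]
```

Upright and centred. Lowering into the opened gap.

Call:
carry_out(
  series=[
    {"offset": [0,0,-7],"twist": [0,0,0]},
    {"offset": [0,0,-14],"twist": [0,0,0]},
    {"offset": [0,0,-21],"twist": [0,0,0]},
    {"offset": [0,0,-27],"twist": [0,0,0]},
    {"offset": [0,0,-32],"twist": [0,0,0]},
    {"offset": [0,0,-37],"twist": [0,0,0]},
    {"offset": [0,0,-42],"twist": [0,0,0]},
    {"offset": [0,0,-47],"twist": [0,0,0]},
    {"offset": [0,0,-52],"twist": [0,0,0]},
    {"offset": [0,0,-52],"twist": [0,0,0]},
  ],
)

```text
time_s: 18.4
tcp_pos: [0.5845, -0.0484, 0.2033]
eef_rot: [-3.141, -0.049, 1.356]
ft_force: [0.1, -1.3, -2.1]
gripper_width: 0.11
grasp_force: 30.0
```

```bash
python3 -c "
from h import *
rep();prof(.09)"
```

```text
t 18.4 x,y,z mm [581.   80.3 203.3] rot [-3.1409 -0.0493  1.3555] F x,y,z [ 0.42 -1.22 -2.08] T [-0.499 -0.124  0.065]
w 0.12 365 x [563.8 598.7] y [ 68.1  71.7 104.1 107.2]
s 0.12 86 x [559.  601.5] y [51.2 54.9 91.  96.8]
w 0.13 272 x [554.7 596.8] y [ 72.   77.4 104.1 107.3]
s 0.13 79 x [558.7 600.9] y [46.3 50.6 91.  98.9]
w 0.14 231 x [554.4 597.9] y [ 75.5  80.6 105.9 107.4]
s 0.14 54 x [567.1 600.3] y [56.8 57.9 75.3 92. ]
w 0.15 215 x [564.4 598. ] y [76.8 81.  96.7 96.9]
s 0.15 53 x [566.8 601.5] y [57.5 58.  80.9 90.9]
w 0.16 155 x [554.7 598.7] y [79.7 83.4 96.8 96.9]
s 0.16 67 x [556.7 601.2] y [48.  57.3 81.6 90.4]
```

A light 1.2 N side contact. Easing 0.7 mm to -y and continuing to just above the clip engagement.

Call:
carry_out(
  series=[
    {"offset": [-0.15,-0.7,0],"twist": [0,0,0]},
    {"offset": [-0.15,-0.7,0],"twist": [0,0,0]},
    {"offset": [-0.15,-0.7,0],"twist": [0,0,0]},
  ],
)

```text
time_s: 18.88
tcp_pos: [0.5846, -0.0485, 0.2039]
eef_rot: [3.141, -0.05, 1.356]
ft_force: [-0.7, -1.0, -2.2]
gripper_width: 0.115
grasp_force: 30.0
```

```bash
python3 -c "
from h import *
rep();face()"
```

```text
t 18.88 x,y,z mm [581.1  80.2 203.9] rot [ 3.1415 -0.05    1.3559] F x,y,z [-0.51 -1.11 -2.21] T [-0.407  0.008  0.061]
face [(np.float64(0.12), 216, 97.0), (np.float64(0.13), 81, 94.8), (np.float64(0.14), 81, 91.6), (np.float64(0.15), 142, 95.0), (np.float64(0.16), 81, 96.2), (np.float64(0.17), 368, 89.7), (np.float64(0.18), 24, 89.9), (np.float64(0.19), 35, 88.3)]
left tab mm [116.7 127.6 128.2]
top: left tab [[0.5755, 0.1203, 0.1711], [0.5785, 0.1243, 0.1806], [0.5834, 0.1278, 0.1841]]
```

Call:
carry_out(
  series=[
    {"offset": [-0.15,-0.7,0],"twist": [0,0,0]},
    {"offset": [-0.15,-0.7,0],"twist": [0,0,0]},
    {"offset": [-0.15,-0.7,0],"twist": [0,0,0]},
  ],
)

```text
time_s: 19.35
tcp_pos: [0.5847, -0.0491, 0.204]
eef_rot: [3.141, -0.05, 1.356]
ft_force: [-0.6, -0.2, -1.0]
gripper_width: 0.117
grasp_force: 30.0
```

```bash
python3 -c "
from h import *
rep();prof(.09)"
```

```text
t 19.35 x,y,z mm [581.3  79.7 204. ] rot [ 3.1412 -0.0504  1.356 ] F x,y,z [-0.53 -0.36 -1.  ] T [-0.086 -0.06  -0.009]
w 0.12 376 x [562.6 599. ] y [ 67.6  72.  104.9 107.5]
s 0.12 88 x [559.6 601.3] y [49.9 54.9 91.6 97.2]
w 0.13 306 x [554.7 597.8] y [ 71.3  77.  104.8 107.4]
s 0.13 73 x [557.6 600.9] y [46.3 49.8 94.4 99.7]
w 0.14 188 x [554.1 598.5] y [ 74.8  80.7 106.  107.7]
s 0.14 57 x [567.1 600.3] y [57.1 57.8 84.7 93.4]
w 0.15 257 x [565.  598.3] y [76.6 80.7 96.3 96.5]
s 0.15 57 x [566.8 601.9] y [56.6 57.3 88.  93.5]
w 0.16 147 x [555.1 598.9] y [78.7 82.  96.4 96.5]
s 0.16 57 x [558.6 601.2] y [46.8 57.2 67.4 86.5]
```

Free. Lowering further.

Call:
carry_out(
  series=[
    {"offset": [0,0,-5],"twist": [0,0,0]},
    {"offset": [0,0,-10],"twist": [0,0,0]},
    {"offset": [0,0,-15],"twist": [0,0,0]},
    {"offset": [0,0,-20],"twist": [0,0,0]},
    {"offset": [0,0,-25],"twist": [0,0,0]},
    {"offset": [0,0,-28],"twist": [0,0,0]},
    {"offset": [0,0,-28],"twist": [0,0,0]},
    {"offset": [0,0,-28],"twist": [0,0,0]},
  ],
)

```text
time_s: 20.45
tcp_pos: [0.5845, -0.0494, 0.1759]
eef_rot: [3.141, -0.05, 1.356]
ft_force: [0.7, 0.2, -1.7]
gripper_width: 0.115
grasp_force: 30.0
```

```bash
python3 -c "
from h import *
rep();prof(.062)"
```

```text
t 20.45 x,y,z mm [581.2  79.3 175.9] rot [ 3.1415 -0.0498  1.3558] F x,y,z [ 0.66  0.34 -1.67] T [-0.209 -0.089  0.017]
w 0.092 152 x [565.2 599. ] y [ 66.4  68.4 100.7 104.9]
w 0.102 110 x [565.2 597.9] y [ 70.3  72.3 104.7 106.9]
s 0.102 11 x [574.7 598.3] y [48.6 49.3 99.3 99.6]
w 0.112 125 x [562.3 598.2] y [ 73.5  78.  103.5 106.9]
s 0.112 41 x [567.1 601.8] y [53.9 54.7 91.6 98.6]
w 0.122 406 x [562.3 598.2] y [ 76.9  82.5 105.5 107.6]
s 0.122 65 x [559.7 601.4] y [50.2 55.  84.1 97.8]
w 0.132 458 x [554.2 597.5] y [ 80.3  85.6 106.1 107.5]
s 0.132 73 x [557.4 600.8] y [45.7 49.3 90.3 98.2]
```

No resistance. Pressing on gently over the clip range.

Call:
carry_out(
  series=[
    {"offset": [0,0,-2],"twist": [0,0,0]},
    {"offset": [0,0,-4],"twist": [0,0,0]},
    {"offset": [0,0,-6],"twist": [0,0,0]},
    {"offset": [0,0,-8],"twist": [0,0,0]},
    {"offset": [0,0,-10],"twist": [0,0,0]},
    {"offset": [0,0,-11],"twist": [0,0,0]},
  ],
)

```text
time_s: 21.3
tcp_pos: [0.5841, -0.0492, 0.1645]
eef_rot: [-3.141, -0.05, 1.356]
ft_force: [-1.8, -0.5, 0.4]
gripper_width: 0.115
grasp_force: 30.0
```

```bash
python3 -c "
from h import *
rep()"
```

```text
t 21.3 x,y,z mm [580.7  79.5 164.5] rot [-3.1407 -0.05    1.3559] F x,y,z [-1.66 -0.9   0.37] T [-0.209  0.495  0.055]
```

Call:
carry_out(
  series=[
    {"offset": [-0.5,0.1,-2],"twist": [0,0,0]},
    {"offset": [-0.5,0.1,-4],"twist": [0,0,0]},
    {"offset": [-0.5,0.1,-6],"twist": [0,0,0]},
    {"offset": [-0.5,0.1,-8],"twist": [0,0,0]},
    {"offset": [-0.5,0.1,-8],"twist": [0,0,0]},
  ],
)

```text
time_s: 21.92
tcp_pos: [0.5838, -0.0492, 0.1565]
eef_rot: [-3.141, -0.05, 1.356]
ft_force: [-1.2, 0.4, -1.5]
gripper_width: 0.111
grasp_force: 30.0
```

```bash
python3 -c "
from h import *
rep()"
```

```text
t 21.93 x,y,z mm [580.5  79.3 156.5] rot [-3.1412 -0.05    1.3558] F x,y,z [-1.28  0.17 -1.51] T [-0.215  0.37   0.048]
```

Call:
carry_out(
  series=[
    {"offset": [0,0,-1],"twist": [0,0,0]},
    {"offset": [0,0,-2],"twist": [0,0,0]},
    {"offset": [0,0,-3],"twist": [0,0,0]},
    {"offset": [0,0,-3],"twist": [0,0,0]},
  ],
)

```text
time_s: 22.42
tcp_pos: [0.584, -0.0492, 0.1538]
eef_rot: [3.141, -0.05, 1.356]
ft_force: [-1.7, 0.7, -1.2]
gripper_width: 0.111
grasp_force: 30.0
```

```bash
python3 -c "
from h import *
rep()"
```

```text
t 22.43 x,y,z mm [580.7  79.4 153.8] rot [ 3.1415 -0.0501  1.3558] F x,y,z [-1.85  0.27 -1.16] T [-0.169  0.459  0.059]
```

Call:
carry_out(
  series=[
    {"offset": [0,0,-1],"twist": [0,0,0]},
    {"offset": [0,0,-2],"twist": [0,0,0]},
    {"offset": [0,0,-3],"twist": [0,0,0]},
    {"offset": [0,0,-3],"twist": [0,0,0]},
    {"offset": [0,0,-3],"twist": [0,0,0]},
  ],
)

```text
time_s: 23.05
tcp_pos: [0.5839, -0.0492, 0.1507]
eef_rot: [-3.142, -0.05, 1.356]
ft_force: [-1.9, 0.3, -1.3]
gripper_width: 0.108
grasp_force: 30.0
```

```bash
python3 - <<'E'
from h import *
rep()
F,S=meas('wrist'); G,S2=meas('side')
m=(abs(S[:,0]-.560)<.005)&(S[:,2]<.16)&(S[:,2]>.12)
for a in np.arange(.07,.15,.006):
    q=S[m&(abs(S[:,1]-a)<.003)]
    if len(q)>3: print('saddle z',round(a,3),len(q),(np.percentile(q[:,2],[10,50,90])*1000).round(1))
E
```

```text
t 23.05 x,y,z mm [580.6  79.4 150.7] rot [-3.1415 -0.05    1.3559] F x,y,z [-1.88 -0.07 -1.26] T [-0.199  0.434  0.033]
saddle z 0.07 4 [134.6 135.  135.7]
saddle z 0.076 37 [134.1 134.7 135.3]
saddle z 0.082 142 [133.9 134.8 135.6]
saddle z 0.088 197 [127.4 134.6 135.6]
saddle z 0.094 88 [123.6 130.5 131.6]
saddle z 0.1 81 [129.4 132.1 135.2]
saddle z 0.106 161 [134.1 135.  135.8]
saddle z 0.112 167 [134.1 134.9 135.6]
saddle z 0.118 171 [134.1 134.8 135.5]
saddle z 0.124 168 [133.7 134.7 135.5]
saddle z 0.13 126 [126.6 130.6 133.7]
saddle z 0.136 91 [126.7 130.2 131.2]
saddle z 0.142 145 [129.9 136.7 137.9]
saddle z 0.148 116 [128.3 130.5 136.2]
```

My carrier's saddle top (134.8 mm) is level with the neighbour's. I'll confirm with a gentle press to the hard stop.

Call:
carry_out(
  series=[
    {"offset": [0,0,-0.5],"twist": [0,0,0]},
    {"offset": [0,0,-1],"twist": [0,0,0]},
    {"offset": [0,0,-1.5],"twist": [0,0,0]},
    {"offset": [0,0,-1.5],"twist": [0,0,0]},
  ],
)

```text
time_s: 23.65
tcp_pos: [0.5841, -0.0492, 0.1504]
eef_rot: [3.141, -0.05, 1.356]
ft_force: [-4.0, -0.2, 6.6]
gripper_width: 0.112
grasp_force: 30.1
```

```bash
python3 -c "
from h import *
rep()"
```

```text
t 23.65 x,y,z mm [580.8  79.4 150.4] rot [ 3.1412 -0.0496  1.3558] F x,y,z [-3.83 -1.02  6.57] T [-0.37   1.155  0.08 ]
```

Hard stop felt (about 8 N over baseline). Relieving the load, then releasing and retreating.

Call:
carry_out(
  series=[
    {"offset": [-0.5,0.1,1],"twist": [0,0,0]},
    {"offset": [-0.5,0.1,1.3],"twist": [0,0,0]},
    {"offset": [-0.5,0.1,1.3],"twist": [0,0,0]},
  ],
)

```text
time_s: 24.02
tcp_pos: [0.5838, -0.0492, 0.1506]
eef_rot: [3.141, -0.05, 1.356]
ft_force: [-1.5, -0.0, 0.3]
gripper_width: 0.114
grasp_force: 30.0
```

Call:
carry_out(
  series=[
    {"offset": [0,0,0],"twist": [0,0,0]},
    {"offset": [0,0,0],"twist": [0,0,0]},
    {"offset": [0,0,0],"twist": [0,0,0]},
    {"offset": [0,0,0],"twist": [0,0,0]},
    {"offset": [0,0,0],"twist": [0,0,0]},
    {"offset": [0,0,0],"twist": [0,0,0]},
    {"offset": [0,0,0],"twist": [0,0,0]},
    {"offset": [0,0,0],"twist": [0,0,0]},
  ],
  claw=0,
)

```text
time_s: 25.02
tcp_pos: [0.5835, -0.0491, 0.1507]
eef_rot: [3.141, -0.05, 1.356]
ft_force: [0.6, -0.6, -0.2]
gripper_width: 0.935
grasp_force: 0.0
```

Call:
carry_out(
  series=[
    {"offset": [0,0,5],"twist": [0,0,0]},
    {"offset": [0,0,20],"twist": [0,0,0]},
    {"offset": [0,0,45],"twist": [0,0,0]},
    {"offset": [0,0,80],"twist": [0,0,0]},
    {"offset": [0,0,120],"twist": [-0.05,0.01,0]},
    {"offset": [0,0,160],"twist": [-0.05,0.01,0]},
    {"offset": [0,0,200],"twist": [-0.05,0.01,0]},
    {"offset": [0,0,220],"twist": [-0.05,0.01,0]},
    {"offset": [0,0,220],"twist": [-0.05,0.01,0]},
    {"offset": [0,0,220],"twist": [-0.05,0.01,0]},
  ],
)

```text
time_s: 26.28
tcp_pos: [0.5829, -0.0492, 0.37]
eef_rot: [-3.141, 0.001, 1.356]
ft_force: [-0.1, -0.6, -0.7]
gripper_width: 1.002
grasp_force: 0.0
```

```bash
python3 - <<'E'
from h import *
rep()
F,S=meas('wrist'); G,S2=meas('top')
for n,s in (('w',S),('t',S2)):
    t=s[(s[:,2]>.176)&(s[:,2]<.19)]; 
    for a,b in ((.02,.06),(.062,.098),(.1,.14)):
        q=t[(t[:,1]>a)&(t[:,1]<b)]; print(n,'tab',pc(q))
    m=(abs(s[:,0]-.558)<.006)&(s[:,2]<.145)&(s[:,2]>.132)
    for a in (.042,.079,.117):
        q=s[m&(abs(s[:,1]-a)<.010)]; print(n,'saddle',a,len(q),np.median(q[:,2]).round(4) if len(q) else '')
a=cv2.resize(F['img'][60:240,250:410],None,fx=2.5,fy=2.5); g=grab('side')['img']; b=cv2.resize(g[140:290,310:400],None,fx=3,fy=3)
b=b[:450]; cv2.imwrite('pics/f.png',np.hstack([a,b])[:,:,::-1])
E
```

```text
t 26.27 x,y,z mm [579.6  79.2 370. ] rot [-3.1414e+00  1.3000e-03  1.3559e+00] F x,y,z [ 0.01 -0.62 -0.71] T [-0.021 -0.053  0.052]
w tab [[0.576, 0.0312, 0.179], [0.5808, 0.0433, 0.1828], [0.5857, 0.0539, 0.1848]]
w tab [[0.5759, 0.0674, 0.1777], [0.5806, 0.0794, 0.183], [0.5853, 0.09, 0.1847]]
w tab [[0.5759, 0.105, 0.1802], [0.5804, 0.1163, 0.1832], [0.585, 0.1273, 0.1851]]
w saddle 0.042 111 0.1346
w saddle 0.079 122 0.1346
w saddle 0.117 144 0.1346
t tab 0
t tab 0
t tab 0
t saddle 0.042 0 
t saddle 0.079 28 0.1333
t saddle 0.117 29 0.1335
```

View pics/f.png

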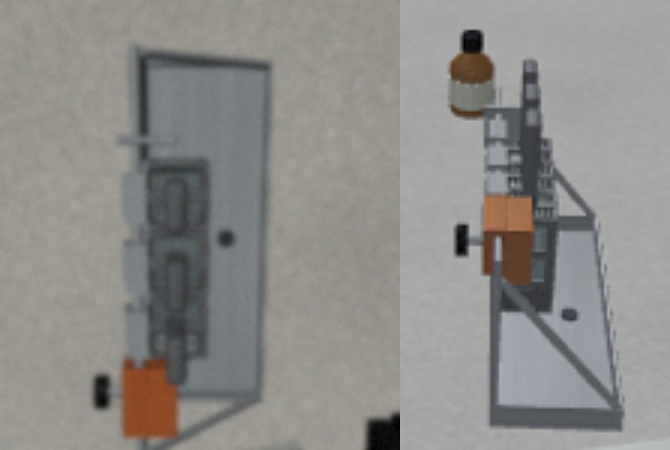

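All three carriers hang level in a row in the wrist crop, with tabs at (175,207), (177,280) and (177,345). All three saddle tops measure 134.6 mm and the robot is clear. Handing in.

```bash
python3 -c "
from rig import ctrl
print(ctrl.sign_off())"
```

```text
the job is handed in; nothing more can be done
None
```

The job is handed in at about 26 s: the carrier is clipped fully home between its neighbours, its saddle level with both of theirs at 134.6 mm, after I nudged the left neighbour about 11 mm along the edge; I did not go near the jar, bottle or slide box.

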